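# Run a flask on the press-to-start vortex mixer

### The arm

A 7-joint arm with a two-finger parallel gripper is mounted at the origin on a cart in front of the work surface, level with it; the furniture and walls round the work are solid. World frame = base frame: x ahead of the robot, y to its left, z up, the work surface at z = 0. Lengths are in m, angles in rad, forces in N, time in s.
With the tool pointing down it reaches from about 0.425 to 0.975 m from the base axis. Payload 16.7 kg.
Tool frame: the origin (TCP) lies midway between the tips of the shut fingers; the grasp point (between the pads) lies 19 mm behind it; z points along the fingers, y is the line along which they close (so a half turn about z gives the same grasp; the last joint's range is limited). The gripper opens to 85 mm and grips with 20 to 120 N. Pads are 22 mm wide; open, the fingers measure 114 mm over their backs; the gripper's body (76 mm by 85 mm) begins 54 mm behind the grasp point. The pads swing forward as they close: fully open they stand 13 mm farther back than shut.
Start: joints at [-1.26, 0.426, 0.074, 1.606, -0.034, 1.111, -0.067], TCP at [0.3, 0.605, 0.231] pointing down, gripper open.
Joint ranges: [-2.85, 2.85], [-0.5, 2.14], [-1.23, 1.37], [0.21, 2.46], [-1.02, 4.16], [0.16, 2.05], [-2.73, 2.73]. Speed limits (rad/s): [1.89, 1.89, 2.39, 2.39, 3.01, 3.01, 3.01].

### API

Orientations are given as a unit quaternion [x, y, z, w].
In Python, from workcell import get_obs, read_camera, close_job gives the robot as it stands. The module is installed in compiled form; this text tells all that it offers.
- The arm moves only by the tool play_rows, never from a script. Its argument "targets" is a list that holds one entry, the list of rows, each a list of 7 numbers: the turn, a rotation vector about the tool's x, y, z in degrees, then the shift along the tool's x, y, z in cm, then the opening, from -1 (shut) to 1 (fully open), so that 0 is half open. A call has 1 to 8 rows; each row shifts and turns the commanded pose from where the row before left it, along the tool's axes as they then stand; what a row does not reach is not made up. A row lasts 1/8 s, in which the tool goes at most 62.5 mm and 10.7 degrees, less where a joint would pass 70% of its speed; a pose out of reach is approached as far as the arm can. A call with a gripper value outside its range is refused whole. The fingers move at their own pace and stop on an object; "force" is the grip in N (left out, the last holds). Time passes only in rows, so rows that do not move let the fingers close. It gives the time, the measured TCP pose, the force, the opening and the grip force at its end, in the units of the state.
- get_obs(): the state, without advancing time (a new reading comes with each control period).
- read_camera(name): name is "scene" or "top"; returns a dict with "color" (400x640x3 uint8, blue, green, red), "z_map" (400x640 float32, m along the optical axis (not along the pixel's ray), 0 where there is no reading), "mtx" (3x3 intrinsics, pixels), "world_from_camera" (4x4, takes a point from camera to world coordinates). Camera axes: x right, y down, z forward; pixel columns grow to the right and rows downward; lengths in m; the calibration is good to about 2 mm. A picture is of the moment at which its call begins.
- close_job(): hands the job in; it is judged then, once.
The state is a dict: "clock": time; "joint_pos": joint angles; "dq": joint speeds; "effort": joint torques, N m; "eef_pos": TCP position; "orientation": TCP orientation; "ft_force": force on the tool from outside, world axes, zero at the start; "moment": the same for the moment, N m; "opening": finger opening in m; "finger_force": force on a finger pad.
Only numpy, scipy, OpenCV 4.12 (cv2) and the standard library are available. Lean on these libraries where they do the work, as an engineer would, in place of code of your own. Each camera call takes 0.05 s, during which the arm holds its last target. There are 200 camera calls.

### The job

The tweezers have been left lying across the sprung ring cradle of the vortex mixer: lay them flat on the floor of the steel instrument tray, beside the two spatulas and parallel to them, tips pointing the same way as the spatulas' blades. Then lift the stoppered round-bottom flask out of its cork ring by the neck, seat its bulb upright in the cradle and press it gently straight down until the cradle has sunk well past the middle of its travel, which is what keeps the mixer running. Finish while still holding the flask pressed down like this, and leave the spatulas and everything else on the bench where they are.

Things in the scene. Friction and masses are not known exactly. Their poses are not given: they have to be found in the camera images.
- mixer: press-to-start vortex mixer, fixed: squat round white housing, 112 mm across and 50 mm high, a black dial on its front (-x) side, and on top the ring cradle on a coil spring. Origin: centre of its underside, on the bench; z up
- cradle_rim (a point): centre of the cradle's upper rim, 90 mm above the bench when up; it moves down with the cradle. The cradle is an aluminium-banded black rubber ring, an open funnel inside: 72 mm outside and 62 mm inside at the rim, walls at 45 degrees, 16 mm deep, with a plate 20 mm under the rim. A seated bulb has its centre 14 mm above the rim (bulb's lowest point 18 mm below the rim)
- cradle (a joint): how far the cradle is pressed down: 0 up, 0.012 m at its hard stop. Its spring takes about 4 N to start and 0.9 N more per mm (about 11 N at 8 mm, 14 N at the stop). The flask's weight alone does not sink it
- flask: stoppered amber glass round-bottom flask standing upright in the cork ring, 0.11 to 0.18 kg, bottom-heavy: bulb 64 mm across, neck 23 mm across from 66 to 100 mm above the origin, lip 27 mm across up to 106 mm, white stopper 25 mm across up to 121 mm. Origin: lowest point of the bulb, z up along the neck
- flask_bulb (a point): centre of the flask's bulb, 32 mm above its lowest point
- cork_ring: loose cork flask ring, 86 mm outside, 48 mm hole, 28 mm high; origin: centre of its underside. The flask's lowest point rests 17 mm above the bench in it
- tray: shallow steel instrument tray, fixed, 220 mm long (its x), 150 mm wide (its y), rim 16 mm high, walls and floor 3 mm. Origin: centre of its underside, on the bench. Its +x end faces away from the robot; the spatulas lie along x on its -y half, blades towards +x; its +y half is empty
- spatula_a: steel micro spatula, 160 mm long, 6 mm thick rod with a 9 mm wide flat blade at one end, lying in the tray nearer the -y wall, about 53 mm from the tray's middle line. Origin: middle of its length, underside; the rod runs at -0.73 rad to its own x axis, blade at that end
- spatula_b: steel micro spatula, 160 mm long, 6 mm thick rod with a 9 mm wide flat blade at one end, lying in the tray about 30 mm from the tray's middle line, on its -y side. Origin: middle of its length, underside; the rod runs at -0.73 rad to its own x axis, blade at that end
- tweezers: pointed steel tweezers, 22 g, 120 mm long, 8 mm thick, 9 mm wide at the middle, lying flat across the cradle's rim at the start. Both ends are narrow: the arms stand widest apart (11 mm) a quarter of the length from the tips and bend in sharply to them; towards the joined end they close slowly. Origin: middle of the underside (axes slanting: see tweezers_mid)
- tweezers_mid (a point): middle of the tweezers, half-way up their thickness (4 mm above the underside); its x axis runs along the tweezers towards the tips, z up
- tweezers_tip (a point): the tweezers' tips, 60 mm from the middle, 4 mm above the underside
- tweezers_tail (a point): the tweezers' closed (joined) end, 60 mm from the middle, 4 mm above the underside
- beaker: bystander, leave alone: clear 100 ml beaker, 54 mm across, 70 mm high. Origin: centre of its underside
- timer: bystander, leave alone: bench timer, 56x66x18 mm. Origin: centre of its underside
- petri_dish: bystander, fixed: petri dish with lid, 61 mm across, 13 mm high. Origin: centre of its underside
- tape_roll: bystander, fixed: roll of paper tape lying flat, 104 mm across, 25 mm high. Origin: centre of its underside
- amber_bottle: bystander, fixed: amber bottle with black cap, 52 mm across, 114 mm high. Origin: centre of its underside
- dropper_bottle: bystander, leave alone: dropper bottle, 31 mm across, 70 mm high. Origin: centre of its underside
- small_vial: bystander, leave alone: screw-cap vial, 20 mm across, 55 mm high. Origin: centre of its underside

How it is judged:
By the outcome, as a careful person would: the job done as asked, in the order asked, and still so for the second after the job is handed in, while the arm keeps its last pose, push and grip.
It also fails if it takes over 54 s, if anything falls off the work surface, if the arm or the gripper's body presses on something with over 40 N, if the wrist force passes 120 N, or if a joint passes its speed limit or range.

## Working session

There is one attempt and no reset: what is moved stays moved. The work goes in short steps, Python scripts to look and compute and a tool call to move; the robot and the scene stay as the last step left them, time stands still between calls to the robot, and variables do not carry over. Pictures are saved under pics/ and viewed, at most 12 in all, crops included, and the job is handed in when it is done.

Besides the shell and the picture viewer there is one more tool, called after "Request:" as a command line: name --argument value ..., lists and objects as JSON in quotes. play_rows: Moves the arm, as the interface text tells. Its arguments: {"type":"object","properties":{"targets":{"type":"array","items":{"type":"array","items":{"type":"array","items":{"type":"number"}}}},"force":{"type":"number"}},"required":["targets"]}

```bash
mkdir -p pics; python3 - <<'E'
from workcell import *
import cv2,numpy as np
o=get_obs();print({k:np.round(v,3).tolist() for k,v in o.items()})
for n in("scene","top"):
    r=read_camera(n);cv2.imwrite(f"pics/{n}0.png",r["color"]);np.savez(f"{n}0.npz",**r)
    print(n,r["mtx"].round(1).tolist(),r["world_from_camera"].round(3).tolist())
E
```

```text
{'clock': 0.0, 'joint_pos': [-1.259, 0.427, 0.074, 1.607, -0.034, 1.111, -0.067], 'dq': [0.001, -0.0, 0.002, -0.0, 0.001, -0.001, 0.0], 'effort': [0.001, -94.985, 3.761, -46.348, 0.019, 0.011, -0.0], 'eef_pos': [0.3, 0.604, 0.231], 'orientation': [0.228, 0.974, -0.001, -0.0], 'ft_force': [0.721, -0.059, -0.166], 'moment': [-0.009, -0.016, 0.015], 'finger_force': 0.0, 'opening': 0.085}
scene [[361.0, 0.0, 322.4], [0.0, 361.0, 198.4], [0.0, 0.0, 1.0]] [[-0.822, -0.334, 0.462, 0.137], [-0.57, 0.462, -0.68, 0.345], [0.013, -0.822, -0.57, 0.623], [0.0, 0.0, 0.0, 1.0]]
top [[427.8, 0.0, 316.8], [0.0, 427.8, 202.6], [0.0, 0.0, 1.0]] [[0.003, -0.985, 0.174, 0.362], [-1.0, -0.003, -0.001, -0.265], [0.001, -0.174, -0.985, 1.191], [0.0, 0.0, 0.0, 1.0]]
```

View pics/scene0.png

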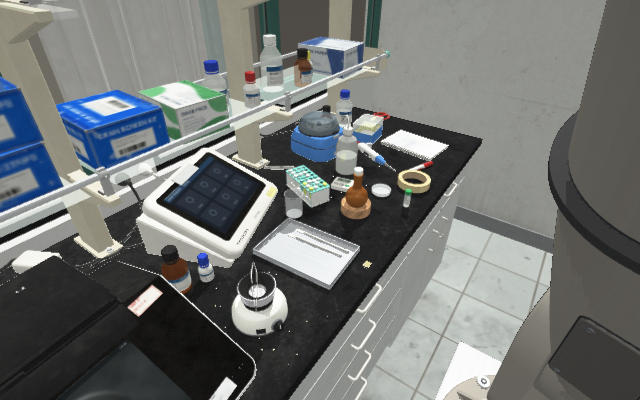

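View pics/top0.png

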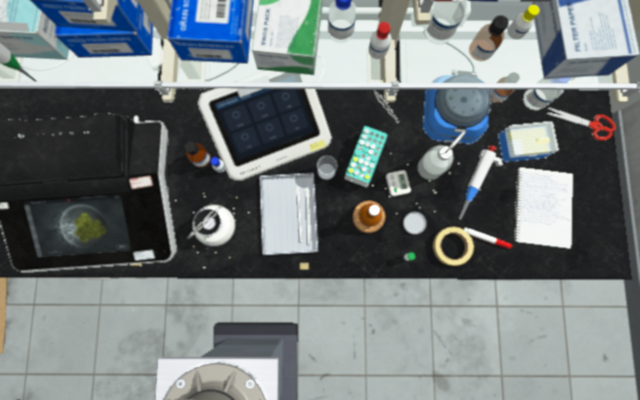

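Scene: mixer near (258,310), tray (306,250), flask (356,195). Top: mixer (213,226), tray (289,213), flask (369,216). I'll enlarge both views next.

```bash
cat > h.py <<'E'
import numpy as np,cv2
from workcell import *
def load(n): return dict(np.load(n))
def ray(r,u,v):
    T=r["world_from_camera"];d=T[:3,:3]@np.linalg.inv(r["mtx"])@np.array([u,v,1.]);return T[:3,3],d
def onz(r,u,v,z):
    o,d=ray(r,u,v);return o+d*(z-o[2])/d[2]
def proj(r,p):
    T=r["world_from_camera"];q=r["mtx"]@(T[:3,:3].T@(np.asarray(p)-T[:3,3]));return q[:2]/q[2]
def tri(r1,a,r2,b):
    o1,d1=ray(r1,*a);o2,d2=ray(r2,*b)
    s=np.linalg.lstsq(np.c_[d1,-d2],o2-o1,rcond=None)[0];p,q=o1+d1*s[0],o2+d2*s[1];return (p+q)/2,np.linalg.norm(p-q)
def cloud(r):
    v,u=np.mgrid[:400,:640];z=r["z_map"];K=r["mtx"];T=r["world_from_camera"]
    P=np.stack([(u-K[0,2])/K[0,0]*z,(v-K[1,2])/K[1,1]*z,z],-1);return P@T[:3,:3].T+T[:3,3]
def crop(r,x,y,w,h,s): return cv2.resize(r["color"][y:y+h,x:x+w],None,fx=s,fy=s,interpolation=cv2.INTER_CUBIC)
E
python3 - <<'E'
from h import *
t=load("top0.npz");s=load("scene0.npz")
a=crop(t,170,160,90,100,4);b=crop(s,215,250,90,100,4)
cv2.imwrite("pics/c1.png",np.hstack([a,b]))
for n,r in(("t",t),("s",s)):
    P=cloud(r);ok=r["z_map"]>0
    for nm,(x0,x1,y0,y1) in dict(mix=(.45,.75,-.12,.1),fl=(.5,.75,-.48,-.32)).items():
        m=ok&(P[...,0]>x0)&(P[...,0]<x1)&(P[...,1]>y0)&(P[...,1]<y1)&(P[...,2]>.02)
        for z0,z1 in((.02,.045),(.045,.06),(.06,.08),(.08,.094),(.094,.105),(.105,.13),(.13,.15)):
            q=P[m&(P[...,2]>z0)&(P[...,2]<z1)]
            if len(q):print(n,nm,z0,len(q),q.min(0).round(3),q.max(0).round(3))
E
```

```text
t mix 0.02 502 [ 0.451 -0.115  0.02 ] [0.71  0.08  0.045]
t mix 0.045 368 [ 0.458 -0.118  0.045] [0.716 0.082 0.06 ]
t mix 0.06 960 [ 0.48 -0.12  0.06] [0.725 0.09  0.08 ]
t mix 0.08 911 [ 0.465 -0.119  0.08 ] [0.725 0.081 0.094]
t mix 0.094 510 [ 0.464 -0.119  0.094] [0.744 0.078 0.105]
t mix 0.105 790 [ 0.685 -0.12   0.105] [0.75  0.083 0.13 ]
t mix 0.13 14 [ 0.744 -0.019  0.13 ] [0.75  0.018 0.135]
t fl 0.02 298 [ 0.5  -0.48  0.02] [ 0.708 -0.346  0.045]
t fl 0.045 1005 [ 0.5   -0.455  0.045] [ 0.75  -0.345  0.06 ]
t fl 0.06 281 [ 0.501 -0.437  0.06 ] [ 0.745 -0.355  0.08 ]
t fl 0.08 19 [ 0.517 -0.415  0.08 ] [ 0.546 -0.392  0.089]
t fl 0.094 6 [ 0.52  -0.41   0.096] [ 0.525 -0.398  0.101]
t fl 0.105 17 [ 0.518 -0.42   0.107] [ 0.538 -0.395  0.128]
t fl 0.13 81 [ 0.519 -0.418  0.13 ] [ 0.542 -0.396  0.142]
s mix 0.02 1348 [ 0.45 -0.05  0.02] [0.75  0.095 0.045]
s mix 0.045 1161 [ 0.459 -0.119  0.045] [0.749 0.097 0.06 ]
s mix 0.06 1598 [ 0.472 -0.12   0.06 ] [0.749 0.097 0.08 ]
s mix 0.08 1296 [ 0.463 -0.12   0.08 ] [0.719 0.088 0.094]
s mix 0.094 673 [ 0.463 -0.119  0.094] [0.743 0.087 0.105]
s mix 0.105 1010 [ 0.685 -0.12   0.105] [0.75  0.086 0.13 ]
s mix 0.13 13 [ 0.743 -0.006  0.13 ] [0.75  0.022 0.133]
s fl 0.02 480 [ 0.5   -0.477  0.02 ] [ 0.749 -0.341  0.045]
s fl 0.045 621 [ 0.5   -0.454  0.045] [ 0.75  -0.343  0.06 ]
s fl 0.06 205 [ 0.501 -0.426  0.06 ] [ 0.717 -0.352  0.08 ]
s fl 0.08 42 [ 0.519 -0.407  0.08 ] [ 0.541 -0.391  0.094]
s fl 0.094 26 [ 0.52  -0.406  0.094] [ 0.536 -0.392  0.105]
s fl 0.105 66 [ 0.518 -0.413  0.106] [ 0.542 -0.39   0.129]
s fl 0.13 58 [ 0.518 -0.418  0.13 ] [ 0.542 -0.392  0.14 ]
```

View pics/c1.png

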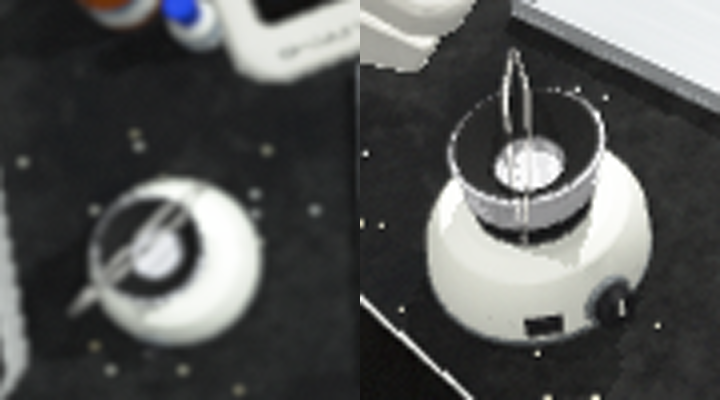

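Left (top view): tweezers run from crop (75,308) to (200,190) across the ring. Right (scene view): from (515,50), where the arms bend in sharply (tips), to (525,240). I'll locate those ends.

```bash
python3 - <<'E'
from h import *
t=load("top0.npz");s=load("scene0.npz")
for a in((188.75,237),(220,207.5)):print("top",onz(t,*a,.094).round(3))
for a in((253.75,262.5),(256.25,310)):print("sc",onz(s,*a,.094).round(3))
A=[(188.75,237),(220,207.5)];B=[(253.75,262.5),(256.25,310)]
for a in A:
  for b in B: print(a,b,[np.round(x,3) for x in tri(t,a,s,b)])
P=cloud(t)
# mixer rim by cradle colour: scene rim ellipse extremes
for r,pts in((t,[(170+86/4,160+248/4),(170+204/4,160+250/4),(170+145/4,160+192/4),(170+145/4,160+310/4)]),(s,[(215+90/4,250+160/4),(215+246/4,250+140/4)])):
  print([onz(r,*p,.09)[:2].round(3) for p in pts])
a=crop(t,255,165,70,95,5);b=crop(s,250,215,115,75,4)
c=np.zeros((480,830,3),np.uint8);c[:475,:350]=a;c[:300,360:820]=b
cv2.imwrite("pics/c2.png",cv2.resize(c,(790,457)))
m=(P[...,2]>.012)&(P[...,2]<.02)&(P[...,0]>.4)&(P[...,0]<.75)&(P[...,1]>-.32)&(P[...,1]<-.1)&(t["z_map"]>0)
q=P[m][:,:2].astype(np.float32);print(len(q),cv2.minAreaRect(q))
# stopper top (white) in both
for r,n in((t,"t"),(s,"s")):
  Q=cloud(r);m=(Q[...,2]>.125)&(Q[...,2]<.145)&(abs(Q[...,0]-.53)<.03)&(abs(Q[...,1]+.405)<.03)
  v,u=np.nonzero(m);print(n,u.min(),u.max(),v.min(),v.max(),Q[m].mean(0))
E
```

```text
top [0.465 0.063 0.094]
top [ 0.542 -0.014  0.094]
sc [ 0.549 -0.016  0.094]
sc [0.463 0.067 0.094]
(188.75, 237) (253.75, 262.5) [array([0.465, 0.043, 0.187]), np.float64(0.023)]
(188.75, 237) (256.25, 310) [array([0.465, 0.065, 0.089]), np.float64(0.001)]
(220, 207.5) (253.75, 262.5) [array([ 0.543, -0.014,  0.099]), np.float64(0.005)]
(220, 207.5) (256.25, 310) [array([ 0.551,  0.007, -0.029]), np.float64(0.025)]
[array([0.504, 0.059]), array([ 0.503, -0.017]), array([0.541, 0.023]), array([0.464, 0.019])]
[array([0.526, 0.052]), array([0.474, 0.   ])]
300 ((0.5584932565689087, -0.18776842951774597), (0.19633439183235168, 0.2940966784954071), 78.70487213134766)
t 369 378 205 215 [ 0.53020243 -0.40701487  0.13700403]
s 354 362 167 175 [ 0.52932327 -0.40094567  0.13503404]
```

View pics/c2.png

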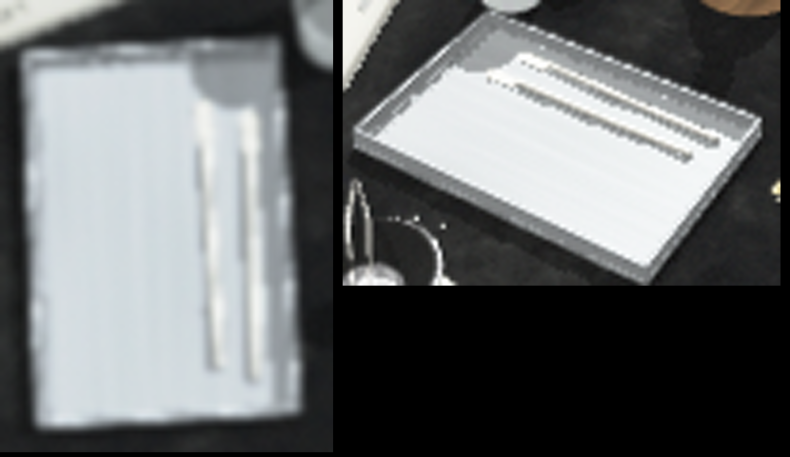

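Crop shows tray corners (left, top view) at (22,45),(279,40),(300,412),(38,425); spatulas at (205,100)-(218,370) and (250,110)-(253,378), blades at the far (+x) end.

```bash
python3 - <<'E'
from h import *
t=load("top0.npz");s=load("scene0.npz")
k=5*790/830
T=lambda x,y:(255+x/k-.4,165+y/k-.4)
k2=4*790/830
S=lambda x,y:(250+(x-343)/k2-.4,215+y/k2-.4)
c=np.array([onz(t,*T(*p),.016)[:2] for p in((22,45),(279,40),(300,412),(38,425))]);print("top",c.round(3).tolist(),c.mean(0))
c2=np.array([onz(s,*S(*p),.016)[:2] for p in((490,12),(762,132),(645,283),(354,132))]);print("sc",c2.round(3).tolist())
for cc in(c,c2):
  e=cc[1]-cc[0];print(cc.mean(0),[np.degrees(np.arctan2(*(a-b)[::-1])).round(1) for a,b in((cc[0],cc[3]),(cc[1],cc[2]))],np.degrees(np.arctan2(*(cc[0]-cc[1])[::-1]))-90,np.linalg.norm(cc[0]-cc[3]),np.linalg.norm(e))
for n,f,b in(("b",(205,100),(218,370)),("a",(250,110),(253,378))):
  f=onz(t,*T(*f),.006)[:2];b=onz(t,*T(*b),.006)[:2];print(n,f,b,np.degrees(np.arctan2(*(f-b)[::-1])))
for n,f,b in(("b",(490,77),(690,158)),("a",(520,60),(716,143))):
  f=onz(s,*S(*f),.006)[:2];b=onz(s,*S(*b),.006)[:2];print(n,f,b,np.degrees(np.arctan2(*(f-b)[::-1])))
E
```

```text
top [[0.65, -0.103], [0.654, -0.255], [0.434, -0.268], [0.426, -0.118]] [ 0.54118152 -0.18596189]
sc [[0.652, -0.249], [0.43, -0.253], [0.421, -0.105], [0.643, -0.101]]
[ 0.54118152 -0.18596189] [np.float64(3.8), np.float64(3.4)] 1.3282974317839944 0.22461791682622748 0.15248078655792568
[ 0.53673475 -0.17698207] [np.float64(-86.6), np.float64(-86.7)] -88.86792115747635 0.14867005578547685 0.2223651393675566
b [ 0.6195378  -0.21117185] [ 0.45894709 -0.22044789] 3.305844766867664
a [ 0.6135385  -0.23800762] [ 0.45436193 -0.24083873] 1.0189510769642918
b [ 0.61463946 -0.20223436] [ 0.46017652 -0.21506076] 4.746876598746337
a [ 0.60916486 -0.22854084] [ 0.45386586 -0.23666294] 2.9938278688067625
```

```bash
cat >> h.py <<'E'
from scipy.spatial.transform import Rotation as R
def go(p,yaw=None,o=None):
    """yaw: wanted direction (deg, mod 180) of tool x; prints turn and shift(cm, tool axes after turn)"""
    o=o or get_obs();q=R.from_quat(o["orientation"]);M=q.as_matrix();y0=np.degrees(np.arctan2(M[1,0],M[0,0]))
    if yaw is not None:
        d=(yaw-y0+90)%180-90; c=np.radians(y0+d)
        G=np.c_[[np.cos(c),np.sin(c),0],[np.sin(c),-np.cos(c),0],[0,0,-1]]
        rv=(q.inv()*R.from_matrix(G)).as_rotvec(degrees=True)
    else: G=M;rv=np.zeros(3)
    w=np.asarray(p)-o["eef_pos"]
    print("eef",np.round(o["eef_pos"],4),"yaw",y0.round(1),"turn",rv.round(2),"shift before-turn axes",(M.T@w*100).round(2),"after-turn",(G.T@w*100).round(2),"F",np.round(o["ft_force"],1),"open",round(o["opening"],4),"ff",round(o["finger_force"],1),"t",o["clock"],"j",np.round(o["joint_pos"],2))
E
python3 - <<'E'
from h import *
for n in("top0.npz","scene0.npz"):
  P=cloud(load(n));
  for x0,x1,y0,y1 in((.15,.35,.1,.8),(.35,.45,.1,.8),(.45,.55,.1,.8),(.55,.7,.1,.5),(.7,.85,.1,.5)):
    m=(P[...,0]>x0)&(P[...,0]<x1)&(P[...,1]>y0)&(P[...,1]<y1);q=P[m][:,2];print(x0,x1,len(q),np.percentile(q,[50,99,100]).round(3) if len(q) else 0)
go([.504,.025,.2],-45)
E
```

```text
0.15 0.35 6988 [-0.802 -0.701  0.   ]
0.35 0.45 6699 [0.045 0.075 0.08 ]
0.45 0.55 7489 [0.092 0.122 0.13 ]
0.55 0.7 11477 [0.153 0.197 0.2  ]
0.7 0.85 8314 [0.193 0.543 0.582]
0.15 0.35 0 0
0.35 0.45 3020 [0.049 0.067 0.069]
0.45 0.55 7968 [0.095 0.118 0.121]
0.55 0.7 16859 [0.154 0.196 0.198]
0.7 0.85 4907 [0.227 0.555 0.559]
eef [0.3    0.6042 0.2307] yaw 153.6 turn [-0.07  0.02 18.6 ] shift before-turn axes [-44.03 -42.81   3.12] after-turn [-55.38 -26.53   3.07] F [ 0.7 -0.8 -0.1] open 0.0856 ff 0.0 t 0.1 j [-1.26  0.43  0.07  1.61 -0.03  1.11 -0.07]
```

Request:
play_rows --targets '[[[0, 0, 0, -2.7, -2.6, 0, -0.2], [0, 0, 0, -2.7, -2.6, 0, -0.2], [0, 0, 0, -2.7, -2.6, 0, -0.2], [0, 0, 0, -2.7, -2.6, 0, -0.2], [0, 0, 0, -2.7, -2.6, 0, -0.2], [0, 0, 0, -2.7, -2.6, 0, -0.2], [0, 0, 0, -2.7, -2.6, 0, -0.2], [0, 0, 0, -2.7, -2.6, 0, -0.2]]]'

```text
clock: 1.1
eef_pos: [0.4013, 0.3209, 0.2312]
orientation: [0.228, 0.974, -0.0, -0.0]
ft_force: [0.4, 0.2, 0.5]
opening: 0.0343
finger_force: 0.0
```

```bash
python3 -c "
from h import *
go([.504,.025,.2],-45)"
```

```text
eef [0.4013 0.3209 0.2312] yaw 153.6 turn [-0.02 -0.   18.59] shift before-turn axes [-22.36 -21.93   3.12] after-turn [-28.18 -13.66   3.12] F [0.4 0.2 0.5] open 0.0343 ff 0.0 t 1.1 j [-0.96  0.16  0.18  1.97 -0.03  1.01  0.34]
```

Request:
play_rows --targets '[[[0, 0, 0, -2.8, -2.75, 0, -0.2], [0, 0, 0, -2.8, -2.75, 0, -0.2], [0, 0, 0, -2.8, -2.75, 0, -0.2], [0, 0, 0, -2.8, -2.75, 0, -0.2], [0, 0, 0, -2.8, -2.75, 0, -0.2], [0, 0, 0, -2.8, -2.75, 0, -0.2], [0, 0, 0, -2.8, -2.75, 0, -0.2], [0, 0, 0, -2.8, -2.75, 0, -0.2]]]'

```text
clock: 2.1
eef_pos: [0.504, 0.0243, 0.2312]
orientation: [0.228, 0.974, -0.0, -0.0]
ft_force: [0.2, 0.8, -0.3]
opening: 0.0343
finger_force: 0.0
```

Request:
play_rows --targets '[[[0, 0, 9.3, 0, 0, 1.5, -0.2], [0, 0, 9.3, 0, 0, 1.5, -0.2], [0, 0, 0, 0, 0, 2, -0.2], [0, 0, 0, 0, 0, 2, -0.2], [0, 0, 0, 0, 0, 0, -0.2]]]'

```text
clock: 2.72
eef_pos: [0.5029, 0.0254, 0.1602]
orientation: [0.383, 0.924, -0.001, -0.001]
ft_force: [-0.6, -0.8, -0.3]
opening: 0.0341
finger_force: 0.0
```

```bash
python3 - <<'E'
from h import *
go([.504,.025,.15],-45)
t=read_camera("top");s=read_camera("scene");np.savez("top1.npz",**t);np.savez("scene1.npz",**s)
cv2.imwrite("pics/c3.png",np.hstack([crop(t,165,180,75,80,5),crop(s,215,240,75,80,5)]))
print(proj(t,get_obs()["eef_pos"]),proj(s,get_obs()["eef_pos"]))
E
```

```text
eef [0.5029 0.0254 0.1602] yaw 135.0 turn [-0.15 -0.07 -0.  ] shift before-turn axes [-0.1   0.05  1.02] after-turn [-0.1   0.05  1.02] F [-0.6 -0.8 -0.3] open 0.0341 ff 0.0 t 2.725 j [-0.57  0.25  0.45  2.07 -0.14  0.85  0.75]
[196.96111023 218.18719422] [252.25646055 259.16215211]
```

View pics/c3.png

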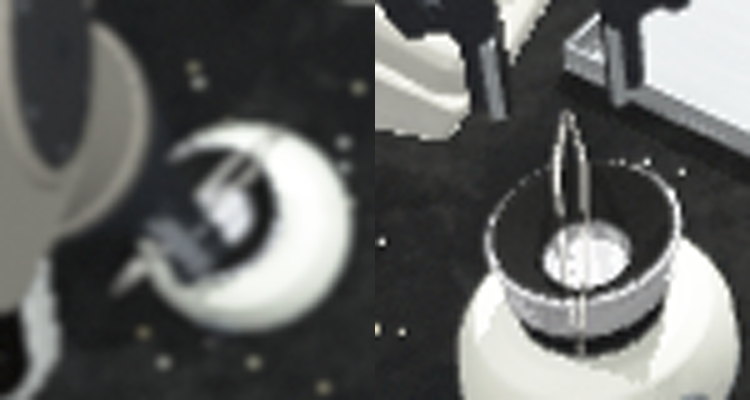

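Scene crop: fingertips at (495,118) and (617,103) straddle the tweezers axis, tips at (567,112), tail (583,352); consistent with before. Descend.

Request:
play_rows --targets '[[[0, 0, 0, -0.1, 0, 1, -0.4], [0, 0, 0, 0, 0, 1.5, -0.4], [0, 0, 0, 0, 0, 1.5, -0.4], [0, 0, 0, 0, 0, 1.5, -0.4], [0, 0, 0, 0, 0, 1.0, -0.4], [0, 0, 0, 0, 0, 0.6, -0.4], [0, 0, 0, 0, 0, 0, -0.4]]]'

```text
clock: 3.7
eef_pos: [0.5045, 0.0247, 0.09]
orientation: [0.383, 0.924, -0.0, -0.0]
ft_force: [0.4, -0.4, 1.1]
opening: 0.0253
finger_force: 0.0
```

Request:
play_rows --targets '[[[0, 0, 0, 0, 0, 0, -0.7], [0, 0, 0, 0, 0, 0, -1], [0, 0, 0, 0, 0, 0, -1], [0, 0, 0, 0, 0, 0, -1], [0, 0, 0, 0, 0, 0, -1]]]' --force 35

```text
clock: 4.32
eef_pos: [0.5049, 0.0249, 0.0905]
orientation: [0.383, 0.924, 0.0, 0.0]
ft_force: [0.1, 0.4, 2.7]
opening: 0.009
finger_force: 35.5
```

Request:
play_rows --targets '[[[0, 0, 0, 0, 0, -0.5, -1], [0, 0, 0, 0, 0, -1, -1], [0, 0, 0, 0, 0, -1.5, -1], [0, 0, 0, 0, 0, -2, -1], [0, 0, 0, 0, 0, -2, -1], [0, 0, 0, 0, 0, 0, -1]]]'

```text
clock: 5.08
eef_pos: [0.5056, 0.025, 0.1623]
orientation: [0.383, 0.924, 0.001, 0.001]
ft_force: [-0.2, -0.1, -0.5]
opening: 0.0087
finger_force: 35.0
```

```bash
python3 - <<'E'
from h import *
go([.54,-.158,.15],3)
t=read_camera("top");s=read_camera("scene");np.savez("top2.npz",**t);np.savez("scene2.npz",**s)
cv2.imwrite("pics/c4.png",np.hstack([crop(t,165,180,75,80,5),crop(s,215,230,75,80,5)]))
E
```

```text
eef [0.5056 0.025  0.1623] yaw 135.0 turn [  0.13   0.14 -48.01] shift before-turn axes [-15.37 -10.5    1.22] after-turn [ -2.48 -18.45   1.23] F [-0.2 -0.1 -0.5] open 0.0087 ff 35.0 t 5.075 j [-0.57  0.24  0.45  2.07 -0.14  0.85  0.75]
```

View pics/c4.png

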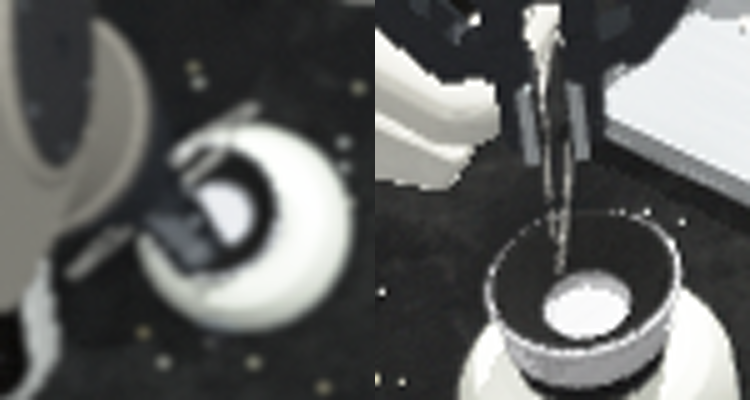

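Tweezers held level across the pads, cradle clear (scene crop (555,200)). Carry to the tray.

Request:
play_rows --targets '[[[0, 0, 0, -1.5, -1, 0, -1], [0, 0, 0, -3, -2, 0, -1], [0, 0, 0, -3, -2, 0, -1], [0, 0, 0, -3, -2.2, 0, -1], [0, 0, 0, -3, -2, 0, -1], [0, 0, 0, -1.9, -1.3, 0, -1], [0, 0, -8, 0, 0, 0, -1], [0, 0, -8, 0, 0, 0, -1]]]'

```text
clock: 6.18
eef_pos: [0.5387, -0.1586, 0.1595]
orientation: [0.249, 0.969, -0.0, -0.001]
ft_force: [0.3, 0.8, -0.6]
opening: 0.009
finger_force: 35.0
```

Request:
play_rows --targets '[[[0, 0, -8, 0, 0, 1, -1], [0, 0, -8, 0, 0, 2, -1], [0, 0, -8, 0, 0, 2, -1], [0, 0, -8, 0, 0, 2, -1], [0, 0, 0, 0, 0, 2, -1], [0, 0, 0, 0, 0, 2, -1], [0, 0, 0, 0, 0, 0, -1]]]'

```text
clock: 7.05
eef_pos: [0.5378, -0.1582, 0.0487]
orientation: [-0.026, 1.0, 0.0, -0.002]
ft_force: [-0.2, -0.3, -0.2]
opening: 0.0087
finger_force: 35.0
```

```bash
python3 - <<'E'
from h import *
go([.54,-.158,.005],3)
t=read_camera("top");s=read_camera("scene");np.savez("top3.npz",**t);np.savez("scene3.npz",**s)
c=np.zeros((475,800,3),np.uint8);c[:475,:350]=crop(t,255,165,70,95,5);c[:300,355:795]=crop(s,250,205,110,75,4)
cv2.imwrite("pics/c5.png",c)
E
```

```text
eef [ 0.5378 -0.1582  0.0487] yaw -177.0 turn [ 0.03 -0.21 -0.01] shift before-turn axes [-0.23  0.    4.37] after-turn [-0.22  0.    4.37] F [-0.2 -0.3 -0.2] open 0.0087 ff 35.0 t 7.05 j [-0.04  0.49  0.27  2.01 -0.2   0.67  1.98]
```

View pics/c5.png

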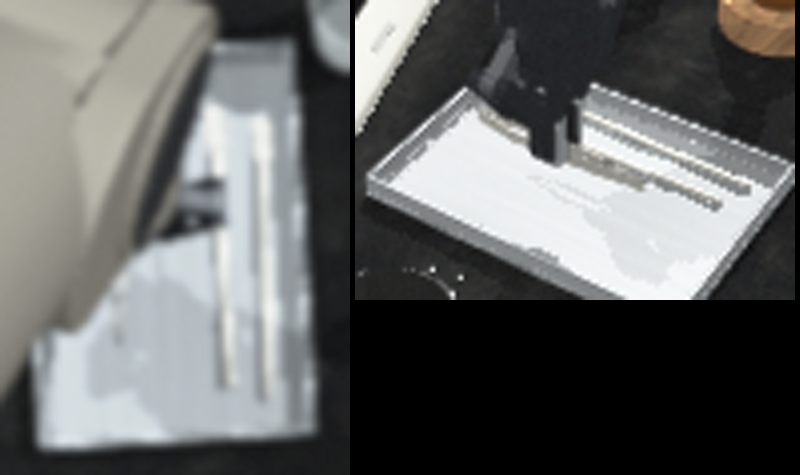

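Tweezers (hidden largely by the wrist) hang above the empty part of the tray, alongside the spatulas. Lower.

Request:
play_rows --targets '[[[0, 0, 0, 0, 0, 1, -1], [0, -0.2, 0, 0, 0, 1.2, -1], [0, 0, 0, 0, 0, 0.9, -1], [0, 0, 0, 0, 0, 0.6, -1], [0, 0, 0, 0, 0, 0.4, -1], [0, 0, 0, 0, 0, 0.2, -1], [0, 0, 0, 0, 0, 0, -1]]]'

```text
clock: 8.02
eef_pos: [0.5393, -0.1583, 0.0073]
orientation: [-0.026, 1.0, 0.0, 0.002]
ft_force: [0.0, 0.1, -0.6]
opening: 0.0089
finger_force: 35.0
```

Request:
play_rows --targets '[[[0, 0, 0, 0, 0, 0.15, -1], [0, 0, 0, 0, 0, 0.1, -1], [0, 0, 0, 0, 0, 0, -1]]]'

```text
clock: 8.4
eef_pos: [0.5393, -0.1583, 0.0048]
orientation: [-0.026, 1.0, 0.0, 0.002]
ft_force: [0.6, 0.1, -0.2]
opening: 0.0088
finger_force: 35.0
```

Request:
play_rows --targets '[[[0, 0, 0, 0, 0, 0.08, -1], [0, 0, 0, 0, 0, 0, -1], [0, 0, 0, 0, 0, 0, -0.75], [0, 0, 0, 0, 0, 0, -0.7], [0, 0, 0, 0, 0, 0, -0.6], [0, 0, 0, 0, 0, 0, -0.6]]]'

```text
clock: 9.15
eef_pos: [0.5393, -0.1583, 0.004]
orientation: [-0.026, 1.0, 0.0, 0.002]
ft_force: [0.7, 0.1, 0.1]
opening: 0.0171
finger_force: 0.0
```

Request:
play_rows --targets '[[[0, 0, 0, 0, 0, -0.5, -0.6], [0, 0, 0, 0, 0, -1, -0.6], [0, 0, 0, 0, 0, -2, -0.5], [0, 0, 0, 0, 0, -3, -0.4], [0, 0, 0, 0, 0, -4, -0.3], [0, 0, 0, 0, 0, -4, -0.2], [0, 0, 0, 0, 0, -3, -0.1], [0, 0, 0, 0, 0, -2, -0.1]]]'

```text
clock: 10.15
eef_pos: [0.5389, -0.1585, 0.2014]
orientation: [-0.026, 1.0, -0.0, 0.003]
ft_force: [-0.3, -0.4, -0.4]
opening: 0.0386
finger_force: 0.0
```

```bash
python3 - <<'E'
from h import *
go([.53,-.404,.2],-30)
E
```

```text
eef [ 0.5389 -0.1585  0.2014] yaw -177.0 turn [ 0.08  0.32 32.98] shift before-turn axes [  2.17 -24.47   0.14] after-turn [-11.5  -21.71   0.14] F [-0.3 -0.4 -0.4] open 0.0386 ff 0.0 t 10.15 j [-0.11  0.28  0.34  1.91 -0.11  0.96  1.9 ]
```

Request:
play_rows --targets '[[[0, 0, 0, 0.1, -1.5, 0, 0], [0, 0, 0, 0.3, -3.5, 0, 0], [0, 0, 0, 0.3, -3.5, 0, 0], [0, 0, 0, 0.3, -3.5, 0, 0], [0, 0, 0, 0.3, -3.5, 0, 0], [0, 0, 0, 0.3, -3.5, 0, 0], [0, 0, 0, 0.3, -3.5, 0, 0], [0, 0, 0, 0.3, -2, 0, 0]]]'

```text
clock: 11.15
eef_pos: [0.5282, -0.4064, 0.1982]
orientation: [-0.025, 1.0, -0.0, 0.001]
ft_force: [-0.4, 0.2, 0.1]
opening: 0.0427
finger_force: 0.0
```

Request:
play_rows --targets '[[[0, 0.3, 8.3, 0, 0, 0, 0], [0, 0, 8.3, 0, 0, 0, 0], [0, 0, 8.3, 0, 0, 0, 0], [0, 0, 8.1, 0, 0, 0, 0], [0, 0, 0, 0, 0, 0, 0]]]'

```text
clock: 11.78
eef_pos: [0.5293, -0.4038, 0.1985]
orientation: [0.258, 0.966, -0.0, -0.001]
ft_force: [0.4, 0.2, -0.3]
opening: 0.0428
finger_force: 0.0
```

```bash
python3 - <<'E'
from h import *
go([.53,-.404,.083],-30)
t=read_camera("top");s=read_camera("scene");np.savez("top4.npz",**t);np.savez("scene4.npz",**s)
c=np.zeros((480,790,3),np.uint8);c[:380,:280]=crop(t,255,165,70,95,4);c[:480,290:790]=crop(s,250,140,125,120,4)
cv2.imwrite("pics/c6.png",c);print(proj(s,get_obs()["eef_pos"]))
E
```

```text
eef [ 0.5293 -0.4038  0.1985] yaw 150.1 turn [-0.05 -0.14  0.06] shift before-turn axes [-0.1   0.03 11.55] after-turn [-0.07  0.02 11.55] F [ 0.4  0.2 -0.3] open 0.0428 ff 0.0 t 11.775 j [ 0.17  0.49  0.53  1.68 -0.28  1.05  1.84]
[360.41970511 148.8974636 ]
```

View pics/c6.png

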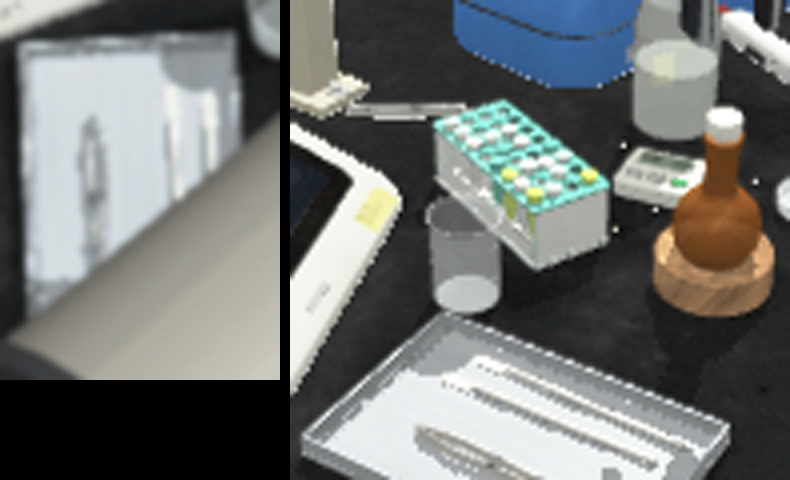

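Tweezers lie flat in the tray, tips to the far end (top crop (93,118)), apparently parallel to the spatulas. Flask neck in scene crop at (722,165), stopper (725,122). Fix the flask position.

```bash
python3 - <<'E'
from h import *
t=load("top0.npz");s=load("scene4.npz")
def white(r,u0,u1,v0,v1):
    c=r["color"].astype(int)[v0:v1,u0:u1];m=(c.min(2)>130)&(c.max(2)-c.min(2)<40)
    n,l,st,ce=cv2.connectedComponentsWithStats(m.astype(np.uint8));i=1+np.argmax(st[1:,4]);print(st[i]);return ce[i]+[u0,v0]
a=white(t,362,385,198,225);b=white(s,348,368,163,178)
p,e=tri(t,a,s,b);print(a,b,p,e)
print(onz(t,*a,.134),onz(s,*b,.131))
# bulb/cork check: cork-coloured blobs onto z
for n,r in(("top",t),("sc",s)):
    h=cv2.cvtColor(r["color"],cv2.COLOR_BGR2HSV);m=((h[...,0]<16)&(h[...,1]>90)&(h[...,2]>50)).astype(np.uint8)
    m[:, :335]=0;m[:,395:]=0;m[:150]=0;m[250:]=0
    k,l,st,ce=cv2.connectedComponentsWithStats(m);i=1+np.argmax(st[1:,4]);x,y,w,hh,A=st[i];print(n,st[i],onz(r,x+w/2-.5,y+hh/2-.5,.028))
    if n=="sc":
        for v in range(y,y+hh,3):
            q=np.nonzero(l[v]==i)[0];print(v,q.min(),q.max(),end="; ")
E
```

```text
[ 7  7 11 11 87]
[  0   0  15  12 139]
[373.8045977  209.77011494] [354.3381295  168.86330935] [ 0.53620701 -0.40526323  0.13521188] 0.013017783554905144
[ 0.53046853 -0.40816545  0.134     ] [ 0.54601228 -0.4097485   0.131     ]
top [352 200  34  34 769] [ 0.5286224  -0.40759345  0.028     ]
sc [341 173  30  46 885] [ 0.54937099 -0.4350148   0.028     ]
173 354 363; 176 354 362; 179 354 361; 182 354 361; 185 353 361; 188 349 364; 191 347 366; 194 345 367; 197 343 367; 200 341 369; 203 341 370; 206 341 370; 209 341 370; 212 341 369; 215 344 368; 218 351 362;
```

```bash
python3 - <<'E'
from h import *
s=load("scene4.npz");t=load("top0.npz")
for y in(-.400,-.404,-.408): print(y,proj(s,[.53,y,.131]),proj(s,[.53,y,.1]),proj(s,[.53,y,.015]))
print(tri(t,(373.8,209.8),s,(358.3,171)))
go([.53,-.406,.083])
E
```

```text
-0.4 [357.63389488 172.10598035] [356.85050289 181.90487363] [354.83970537 207.05651013]
-0.404 [358.38278995 171.49294481] [357.58817688 181.2758404 ] [355.54821238 206.39090637]
-0.408 [359.12750297 170.88333265] [358.32180484 180.65025732] [356.25301429 205.72878335]
(array([ 0.53180993, -0.40842157,  0.12965273]), np.float64(0.0015769196085817995))
eef [ 0.5294 -0.404   0.1987] yaw 150.2 turn [0. 0. 0.] shift before-turn axes [-0.18 -0.14 11.57] after-turn [-0.18 -0.14 11.57] F [ 0.7 -0.3  0.3] open 0.0427 ff 0.0 t 11.875 j [ 0.17  0.49  0.53  1.68 -0.28  1.05  1.84]
```

Request:
play_rows --targets '[[[0, 0, 0, -0.1, -0.2, 1, 0], [0, 0, 0, -0.1, 0, 2, 0], [0, 0, 0, 0, 0, 2, 0], [0, 0, 0, 0, 0, 2, 0], [0, 0, 0, 0, 0, 2, 0], [0, 0, 0, 0, 0, 1.5, 0], [0, 0, 0, 0, 0, 1, 0], [0, 0, 0, 0, 0, 0, 0]]]'

```text
clock: 12.88
eef_pos: [0.5298, -0.4068, 0.0833]
orientation: [0.259, 0.966, -0.0, -0.001]
ft_force: [0.1, -0.2, 0.4]
opening: 0.0423
finger_force: 0.0
```

Request:
play_rows --targets '[[[0, 0, 0, 0, 0, 0, -0.3], [0, 0, 0, 0, 0, 0, -0.4], [0, 0, 0, 0, 0, 0, -0.5], [0, 0, 0, 0, 0, 0, -0.6], [0, 0, 0, 0, 0, 0, -0.8], [0, 0, 0, 0, 0, 0, -1], [0, 0, 0, 0, 0, 0, -1]]]' --force 70

```text
clock: 13.75
eef_pos: [0.5305, -0.4069, 0.0846]
orientation: [0.259, 0.966, -0.0, -0.0]
ft_force: [-0.1, 1.5, 6.4]
opening: 0.0218
finger_force: 68.1
```

Request:
play_rows --targets '[[[0, 0, 0, 0, 0, -0.5, -1], [0, 0, 0, 0, 0, -1, -1], [0, 0, 0, 0, 0, -1.5, -1], [0, 0, 0, 0, 0, -2, -1], [0, 0, 0, 0, 0, -2, -1], [0, 0, 0, 0, 0, -2, -1], [0, 0, 0, 0, 0, -1.5, -1], [0, 0, 0, 0, 0, 0, -1]]]'

```text
clock: 14.75
eef_pos: [0.5307, -0.4072, 0.1903]
orientation: [0.259, 0.966, -0.0, 0.0]
ft_force: [0.6, 0.5, -2.7]
opening: 0.0216
finger_force: 68.4
```

```bash
python3 - <<'E'
from h import *
go([.5035,.021,.19])
t=read_camera("top");s=read_camera("scene");np.savez("top5.npz",**t);np.savez("scene5.npz",**s)
cv2.imwrite("pics/c7.png",crop(s,310,120,90,110,5))
# cradle centre: circle on the aluminium/black ring from clear first frames
P=cloud(s)
for n,r in(("t",load("top5.npz")),("s",s)):
  P=cloud(r);m=(P[...,2]>.084)&(P[...,2]<.094)&(np.hypot(P[...,0]-.503,P[...,1]-.021)<.05)
  q=P[m];print(n,len(q));
  if len(q)>10:
    A=np.c_[2*q[:,:2],np.ones(len(q))];c=np.linalg.lstsq(A,(q[:,:2]**2).sum(1),rcond=None)[0];print(c[:2],np.sqrt(c[2]+c[0]**2+c[1]**2))
E
```

```text
eef [ 0.5307 -0.4072  0.1903] yaw 150.0 turn [0. 0. 0.] shift before-turn axes [23.77 35.73  0.  ] after-turn [23.77 35.73  0.  ] F [ 0.6  0.5 -2.7] open 0.0216 ff 68.4 t 14.75 j [ 0.18  0.5   0.53  1.68 -0.28  1.04  1.85]
t 291
[0.5052559  0.01958693] 0.032534444817983656
s 496
[0.50408374 0.02400183] 0.032359751902096515
```

View pics/c7.png

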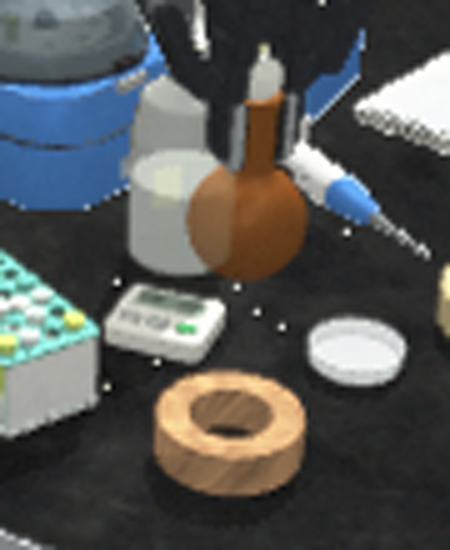

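Flask hangs upright by the neck (crop (262,130)), cork ring stayed in place (230,430). Carry over the cradle.

Request:
play_rows --targets '[[[0, 0, 0, 0.7, 1, 0, -1], [0, 0, 0, 1.4, 2.1, 0, -1], [0, 0, 0, 1.8, 2.7, 0, -1], [0, 0, 0, 2, 3, 0, -1], [0, 0, 0, 2, 3, 0, -1], [0, 0, 0, 2, 3, 0, -1], [0, 0, 0, 2, 3, 0, -1], [0, 0, 0, 2, 3, 0, -1]]]'

```text
clock: 15.85
eef_pos: [0.5131, -0.1553, 0.1885]
orientation: [0.259, 0.966, -0.0, -0.001]
ft_force: [0.4, 0.4, -2.0]
opening: 0.0215
finger_force: 68.5
```

Request:
play_rows --targets '[[[0, 0, 0, 2, 3, 0, -1], [0, 0, 0, 2, 3, 0, -1], [0, 0, 0, 2, 3, 0, -1], [0, 0, 0, 1.8, 2.7, 0, -1], [0, 0, 0, 1.3, 2, 0, -1], [0, 0, 0, 0.7, 1.3, 0, -1], [0, 0, 0, 0, 0, 0, -1]]]'

```text
clock: 16.73
eef_pos: [0.5038, 0.0224, 0.1889]
orientation: [0.258, 0.966, -0.0, -0.001]
ft_force: [-0.3, -0.7, -1.4]
opening: 0.0218
finger_force: 68.6
```

```bash
python3 - <<'E'
from h import *
go([.5045,.022,.145])
t=read_camera("top");s=read_camera("scene");np.savez("top6.npz",**t);np.savez("scene6.npz",**s)
c=np.zeros((500,790,3),np.uint8);c[:475,:350]=crop(t,255,165,70,95,5);c[:500,360:785]=crop(s,215,230,85,100,5)
cv2.imwrite("pics/c8.png",c)
o=get_obs()["eef_pos"]; b=o-[0,0,.036]; print("bulb px pred",proj(s,b)*1,(proj(s,b)-[215,230])*5+[360,0])
E
```

```text
eef [0.5038 0.0224 0.1889] yaw 150.1 turn [0. 0. 0.] shift before-turn axes [-0.09  0.    4.39] after-turn [-0.09  0.    4.39] F [-0.3 -0.7 -1.4] open 0.0218 ff 68.6 t 16.725 j [-0.54  0.2   0.42  2.05 -0.11  0.92  0.99]
bulb px pred [254.55633988 261.2439569 ] [557.78169941 156.2197845 ]
```

View pics/c8.png

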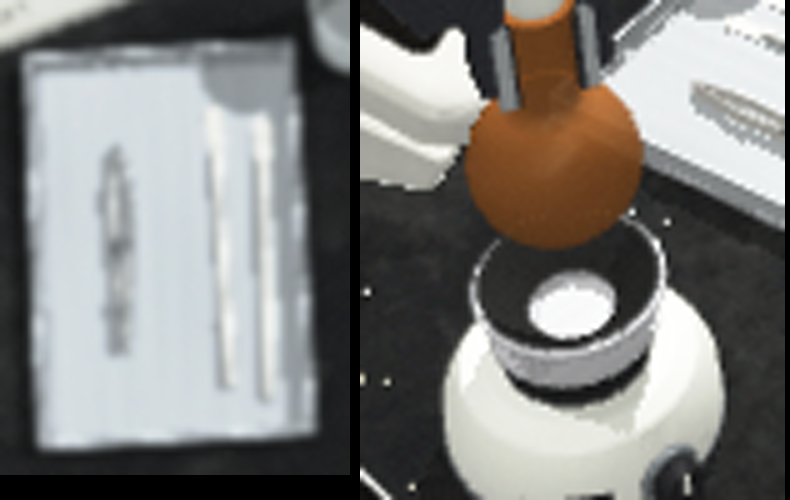

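Left: tweezers at (115,145)-(118,355), spatulas (213,105)-(226,388) and (262,110)-(262,400). Right: bulb centre (555,163) above rim ellipse spanning x 470–665. Check alignment and angle numerically.

```bash
python3 - <<'E'
from h import *
t=load("top6.npz");s=load("scene6.npz")
f=lambda p:((proj(s,p)-[215,230])*5+[360,0]).round(0)
e=get_obs()["eef_pos"]
print("neck,tcp,bulb",f(e+[0,0,.015]),f(e),f(e-[0,0,.036]))
for c in((.5035,.021),(.5045,.022)):
  a=np.linspace(0,6.28,90);q=np.array([f([c[0]+.036*np.cos(x),c[1]+.036*np.sin(x),.09]) for x in a]);print(c,q.min(0),q.max(0))
T=lambda x,y:onz(t,255+x/5-.4,165+y/5-.4,.008)[:2]
for a,b in(((115,145),(118,355)),((213,105),(226,388)),((262,110),(263,400)),((22,55),(38,445)),((295,45),(315,430))):
  A,B=T(*a),T(*b);print(A.round(3),B.round(3),np.degrees(np.arctan2(*(A-B)[::-1])))
E
```

```text
neck,tcp,bulb [544.  50.] [548.  83.] [558. 156.]
(0.5035, 0.021) [478. 206.] [668. 350.]
(0.5045, 0.022) [474. 207.] [664. 351.]
[ 0.596 -0.155] [ 0.477 -0.159] 1.8810882611618935
[ 0.619 -0.21 ] [ 0.459 -0.219] 3.1933116110676827
[ 0.616 -0.238] [ 0.453 -0.239] 0.5876196995187997
[ 0.648 -0.101] [ 0.428 -0.116] 3.7953715616323582
[ 0.654 -0.256] [ 0.436 -0.268] 3.1341886641827967
```

Request:
play_rows --targets '[[[0, 0, 0, -0.1, 0, 0.7, -1], [0, 0, 0, 0, 0, 1.2, -1], [0, 0, 0, 0, 0, 1.2, -1], [0, 0, 0, 0, 0, 0.8, -1], [0, 0, 0, 0, 0, 0.5, -1], [0, 0, 0, 0, 0, 0.2, -1], [0, 0, 0, 0, 0, 0.2, -1], [0, 0, 0, 0, 0, 0, -1]]]'

```text
clock: 17.82
eef_pos: [0.5048, 0.0212, 0.1412]
orientation: [0.259, 0.966, -0.0, -0.001]
ft_force: [0.7, -0.2, -2.0]
opening: 0.0217
finger_force: 68.6
```

Request:
play_rows --targets '[[[0, 0, 0, 0, 0, 0.1, -1], [0, 0, 0, 0, 0, 0.1, -1], [0, 0, 0, 0, 0, 0.1, -1], [0, 0, 0, 0, 0, 0, -1]]]'

```text
clock: 18.32
eef_pos: [0.5047, 0.0212, 0.138]
orientation: [0.259, 0.966, -0.0, -0.001]
ft_force: [1.0, -0.5, -1.3]
opening: 0.0215
finger_force: 68.6
```

Request:
play_rows --targets '[[[0, 0, 0, 0, 0, 0.1, -1], [0, 0, 0, 0, 0, 0.1, -1], [0, 0, 0, 0, 0, 0.1, -1], [0, 0, 0, 0, 0, 0, -1]]]'

```text
clock: 18.82
eef_pos: [0.5049, 0.0212, 0.1352]
orientation: [0.259, 0.966, -0.0, -0.001]
ft_force: [-0.9, 0.2, 2.4]
opening: 0.0215
finger_force: 68.8
```

Request:
play_rows --targets '[[[0, 0, 0, 0, 0, 0.1, -1], [0, 0, 0, 0, 0, 0.1, -1], [0, 0, 0, 0, 0, 0.1, -1], [0, 0, 0, 0, 0, 0.1, -1], [0, 0, 0, 0, 0, 0.1, -1], [0, 0, 0, 0, 0, 0, -1], [0, 0, 0, 0, 0, 0, -1]]]'

```text
clock: 19.7
eef_pos: [0.505, 0.0213, 0.1303]
orientation: [0.259, 0.966, 0.0, -0.001]
ft_force: [-0.7, 1.0, 6.9]
opening: 0.0217
finger_force: 69.0
```

Request:
play_rows --targets '[[[0, 0, 0, 0, 0, 0.1, -1], [0, 0, 0, 0, 0, 0.1, -1], [0, 0, 0, 0, 0, 0.1, -1], [0, 0, 0, 0, 0, 0.1, -1], [0, 0, 0, 0, 0, 0, -1], [0, 0, 0, 0, 0, 0, -1], [0, 0, 0, 0, 0, 0, -1]]]'

```text
clock: 20.58
eef_pos: [0.5051, 0.0213, 0.1265]
orientation: [0.259, 0.966, 0.0, -0.001]
ft_force: [-2.3, 0.0, 10.8]
opening: 0.0216
finger_force: 69.5
```

```bash
python3 - <<'E'
from h import *
s=read_camera("scene");t=read_camera("top")
F=[]
for i in range(5): read_camera("top");F.append(get_obs()["ft_force"])
print(np.mean(F,0))
go([.505,.021,.126])
c=np.zeros((500,790,3),np.uint8);c[:475,:350]=crop(t,255,165,70,95,5);c[:500,360:785]=crop(s,215,230,85,100,5)
cv2.imwrite("pics/c9.png",c)
f=lambda p:((proj(s,p)-[215,230])*5+[360,0]).round(0)
for z in(.09,.081):
  a=np.linspace(0,6.28,90);q=np.array([f([.5045+.036*np.cos(x),.022+.036*np.sin(x),z]) for x in a]);print(z,q.min(0),q.max(0))
E
```

```text
[-1.56891752  0.39440571 11.32878448]
eef [0.505  0.0212 0.1264] yaw 150.0 turn [0. 0. 0.] shift before-turn axes [-0.01 -0.02  0.04] after-turn [-0.01 -0.02  0.04] F [-1.3 -0.1 11.7] open 0.0212 ff 69.5 t 20.925 j [-0.51  0.3   0.4   2.1  -0.16  0.78  1.04]
0.09 [474. 207.] [664. 351.]
0.081 [477. 223.] [666. 367.]
```

View pics/c9.png

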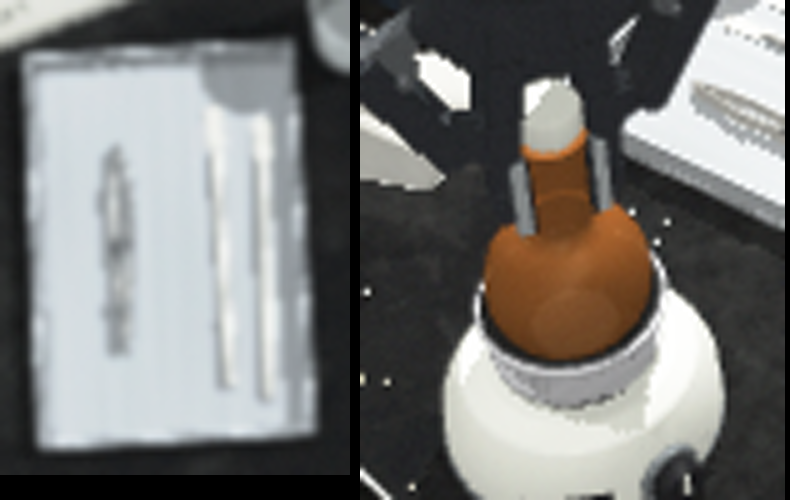

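The bulb is seated upright in the cradle. The rim's lower edge is at about crop y 367, which matches a sink of about 9 mm, and the tweezers are still flat in the tray. Hand in.

```bash
python3 -c "
from workcell import *
print(close_job())"
```

```text
the job is handed in; nothing more can be done
None
```

I handed the job in at about 21 s: the tweezers lie flat in the tray, parallel to the spatulas within about 2° with tips the same way, and the arm holds the flask upright in the cradle, pressed down about 9–10 mm of its 12 mm travel.

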